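Draw out the blue cup's tray and close the others

TASK

The blue cup is next for cutting: hook a fingertip behind the front lip of the tray it stands in and draw that tray gently out along its runners all the way to its stop, and push the other two trays fully home under the dust cover, in whichever order you like. Work with the fingertips only, without pinching a tray's lip between the fingers. Do not touch or lift the cups, and leave everything else on the bench where it stands.

Things in the scene. Friction and masses are not known exactly. Their poses are not given: they have to be found in the camera images.
- stand: Fixed stand, aluminium and clear acrylic, 410 mm wide (y), with three steel trays side by side. Origin on the bench under the cover's middle; x points away from the robot into the stand, y left, z up; may be turned by up to 0.2 rad. The clear cover spans x -103 to 100 mm, underside 70, top 77 mm above the bench. Trays slide out of its open front along -x.
- tray_left (a joint): How far the left tray (seen from the robot; centre line at stand y = 130 mm) is drawn out, in m: 0 fully home, 0.150 at its stop. Captive on its runners, moves at about 2 N, stays where left. 112 mm wide, 250 mm long; side walls 3 mm thick, top edges 34 mm, inside floor (black mat) 14 mm above the bench.
- lip_left (a point): Middle of the top edge of the left tray's upright front lip, on its back face (pulled on by a hooked fingertip), 46 mm above the bench; axes as the stand's. The lip is a wall 112 mm wide, 6 mm thick; its front, with a label card, is the face to push. At the start 60 mm behind the lip are empty. Tray home: this point is 46 mm in front of the cover's edge; farther as it is out.
- tray_middle (a joint): How far the middle tray (seen from the robot; centre line at stand y = 0 mm) is drawn out, in m: 0 fully home, 0.150 at its stop. Captive on its runners, moves at about 2 N, stays where left. 112 mm wide, 250 mm long; side walls 3 mm thick, top edges 34 mm, inside floor (black mat) 14 mm above the bench.
- lip_middle (a point): Middle of the top edge of the middle tray's upright front lip, on its back face (pulled on by a hooked fingertip), 46 mm above the bench; axes as the stand's. The lip is a wall 112 mm wide, 6 mm thick; its front, with a label card, is the face to push. At the start 60 mm behind the lip are empty. Tray home: this point is 46 mm in front of the cover's edge; farther as it is out.
- tray_right (a joint): How far the right tray (seen from the robot; centre line at stand y = -130 mm) is drawn out, in m: 0 fully home, 0.150 at its stop. Captive on its runners, moves at about 2 N, stays where left. 112 mm wide, 250 mm long; side walls 3 mm thick, top edges 34 mm, inside floor (black mat) 14 mm above the bench.
- lip_right (a point): Middle of the top edge of the right tray's upright front lip, on its back face (pulled on by a hooked fingertip), 46 mm above the bench; axes as the stand's. The lip is a wall 112 mm wide, 6 mm thick; its front, with a label card, is the face to push. At the start 60 mm behind the lip are empty. Tray home: this point is 46 mm in front of the cover's edge; farther as it is out.
- blue_cup: Blue cut-glass sake cup, 60 mm across the rim, 42 mm at the foot, 48 mm high, standing loose and upright in one of the trays; origin at the centre of its underside. Any cup may be in any tray.
- amber_cup: Amber cut-glass sake cup, 60 mm across the rim, 42 mm at the foot, 48 mm high, standing loose and upright in one of the trays; origin at the centre of its underside. Any cup may be in any tray.
- green_cup: Green cut-glass sake cup, 60 mm across the rim, 42 mm at the foot, 48 mm high, standing loose and upright in one of the trays; origin at the centre of its underside. Any cup may be in any tray.
- basin: round white plastic wash basin, 250 mm across, 95 mm high; bystander
- water_bottle: white water bottle with a blue cap, 64 mm across, 170 mm high; bystander
- polish_jar: white jar with a red lid, 64 mm across, 70 mm high; bystander
- diamond_pad: blue and grey diamond hand pad, 90 x 55 x 22 mm, lying flat; bystander
- brush: paint-brush shaped cleaning brush, 200 mm long, 42 mm wide, 20 mm high, lying on the bench, handle along its own -x; bystander
- felt_wheel: spare white felt polishing wheel, 90 mm across, 24 mm high, lying flat; bystander

How it is judged:
By the outcome, as a careful person would: the job done as asked, in the order asked, and still so for the second after the job is handed in, with the robot touching nothing.
It also fails if it takes over 45 s, if anything falls off the work surface, if the arm or the gripper's body presses on something with over 40 N, if the wrist force passes 120 N, or if a joint passes its speed limit or range.

ROBOT

A 7-joint arm with a two-finger parallel gripper is mounted at the origin on the work surface. World frame = base frame: x ahead of the robot, y to its left, z up, the work surface at z = 0. Lengths are in m, angles in rad, forces in N, time in s.
With the tool pointing down it reaches from about 0.4 to 0.85 m from the base axis. Payload 4.5 kg.
Tool frame: the origin (TCP) lies on the centre line of the jaws, within the pads' length; the fingertips stand 11 mm ahead of it and the grasp point (between the pads) lies 8 mm behind it; z points along the fingers, y is the line along which they close (so a half turn about z gives the same grasp; the last joint's range is limited). The gripper opens to 88 mm and grips with 3 to 60 N. Pads are 18 mm wide; open, the fingers measure 123 mm over their backs; the gripper's body (75 mm by 187 mm) begins 45 mm behind the grasp point.
Start: joints at [1.291, 0.689, -0.195, 1.565, 0.157, 0.902, -0.215], TCP at [0.193, -0.594, 0.25] pointing down, gripper open.
Joint ranges: [-3.01, 3.01], [-0.46, 2.08], [-1.47, 1.51], [0.13, 2.56], [-1, 4.14], [0.04, 2.09], [-2.66, 2.66]. Speed limits (rad/s): [2.57, 2.57, 3.14, 3.14, 3.14, 3.14, 3.14].

INTERFACE

Orientations are given as a unit quaternion [x, y, z, w].
In Python, from plant import * gives the robot as it stands. The module is installed in compiled form; this text tells all that it offers.
- The arm moves only by the tool send_rows, never from a script. Its argument "motion" is a list of rows, each an object of numbers: "x", "y", "z": the shift along the tool's x, y, z in cm; "rx", "ry", "rz": the turn, a rotation vector about the tool's x, y, z in rad; "jaw": the finger opening in cm, from 0 to 8.81. In form: [{"x": .., "y": .., "z": .., "rx": .., "ry": .., "rz": .., "jaw": ..}, ...]. A call has exactly 5 rows; each row shifts and turns the commanded pose from where the row before left it, along the tool's axes as they then stand; what a row does not reach is not made up. A row lasts 1/10 s, in which the tool goes at most 50 mm and 8.59 degrees, less where a joint would pass 70% of its speed; a pose out of reach is approached as far as the arm can. A call is refused whole if a number of a shift passes 5 or a number of a turn 0.15, either way. A call with a gripper value outside its range is refused whole. The fingers move at their own pace and stop on an object; "grip_force" is the grip in N (left out, the last holds). Time passes only in rows, so rows that do not move let the fingers close, or fill a call up. It gives the time, the measured TCP pose, the force, the opening and the grip force at its end, in the units of the state.
- get_state(): the state, without advancing time (a new reading comes with each control period).
- snapshot(name): name is "scene" or "top" or "wrist"; returns a dict with "img" (384x512x3 uint8, red, green, blue), "vertical_fov" (degrees; the focal length in pixels is half the picture's height over the tangent of half this angle, whatever the lens; pixels are square), "cx", "cy" (the principal point, pixels), "extrinsics" (4x4, takes a point from camera to world coordinates). Camera axes: x right, y up, looking along -z (the intrinsics and any distortion apply to the point x, -y, -z); pixel columns grow to the right and rows downward; lengths in m; the calibration is good to about 2 mm. The wrist camera is an equidistant fisheye: a pixel r from the principal point sees the ray r / f radians off the axis. A picture is of the moment at which its call begins. There is no depth.
- finish_job(): hands the job in; it is judged then, once.
The state is a dict: "clock": time; "q": joint angles; "qd": joint speeds; "joint_torque": joint torques, N m; "tool_pos": TCP position; "eef_rot": TCP orientation; "contact_force": force on the tool from outside, world axes, zero at the start; "moment": the same for the moment, N m; "opening": opening from 0.0 (shut) to 1.0 (fully open); "finger_force": force on a finger pad.
Only numpy, scipy, OpenCV 4.12 (cv2) and the standard library are available. Lean on these libraries where they do the work, as an engineer would, in place of code of your own. Each camera call takes 0.05 s, during which the arm holds its last target. There are 200 camera calls.

## Working session

There is one attempt and no reset: what is moved stays moved. The work goes in short steps, Python scripts to look and compute and a tool call to move; the robot and the scene stay as the last step left them, time stands still between calls to the robot, and variables do not carry over. Pictures are saved under pics/ and viewed, at most 10 in all, crops included, and the job is handed in when it is done.

Besides the shell and the picture viewer there is one more tool, called after "Call:" as name(argument=value, ...) on one line, values as JSON. send_rows: Moves the arm, as the interface text tells. Its arguments: {"type":"object","properties":{"motion":{"type":"array"},"grip_force":{"type":"number"}},"required":["motion"]}

```bash
mkdir -p pics
python3 - <<'E'
from plant import *
import cv2,numpy as np
for n in ["scene","top"]:
    s=snapshot(n); cv2.imwrite(f"pics/{n}0.png",s["img"][:,:,::-1])
    print(n,s["vertical_fov"],s["cx"],s["cy"],np.round(s["extrinsics"],3).tolist())
t=get_state();print(t)
E
```

```text
scene 52.91289940145256 256.1548766159681 187.7380705435341 [[0.823, -0.341, 0.454, 1.167], [0.568, 0.513, -0.643, -0.965], [-0.014, 0.787, 0.616, 0.896], [0.0, 0.0, 0.0, 1.0]]
top 49.54643867545056 251.50301072209447 192.5711053097107 [[-0.024, 0.998, -0.055, 0.492], [-1.0, -0.025, -0.001, -0.104], [-0.003, 0.055, 0.998, 1.354], [0.0, 0.0, 0.0, 1.0]]
{'clock': 0.1, 'q': array([ 1.29078338,  0.68987628, -0.19448841,  1.56625225,  0.15733246,
        0.90248109, -0.21513168]), 'qd': array([ 0.00102907, -0.00152846, -0.00071487, -0.00377571,  0.00063455,
        0.00045747,  0.00082978]), 'joint_torque': array([-2.43472394e-03, -5.28497529e+01, -1.27095133e+00, -1.53837347e+01,
       -5.24495775e-02,  2.03313626e-03,  1.75073984e-05]), 'tool_pos': array([ 0.19269706, -0.59397662,  0.24900103]), 'eef_rot': array([ 9.87711820e-01,  1.56284038e-01, -2.07517276e-04, -7.85847042e-04]), 'contact_force': array([ 0.81527075,  0.10068087, -0.49994296]), 'moment': array([ 0.02223768, -0.03648808,  0.03487882]), 'finger_force': 0.0, 'opening': 1.0014639193933685}
```

View pics/top0.png

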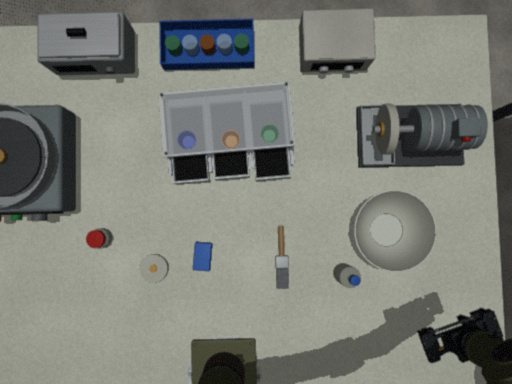

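View pics/scene0.png

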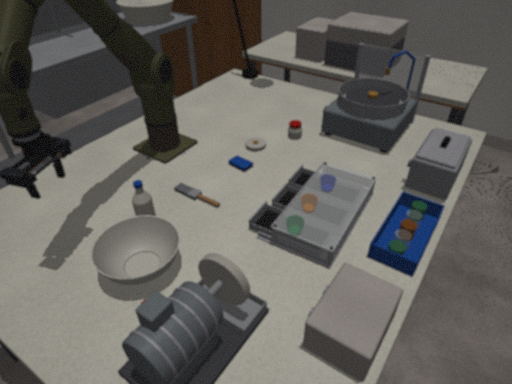

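Top view: the blue cup is at (187,141), in the left tray; amber (231,140) is in the middle tray and green (269,134) in the right. All three trays are partly out, with lips near rows 176–182. I'll zoom in to measure.

```bash
cat > h.py <<'E'
from plant import *
import cv2,numpy as np
from scipy.spatial.transform import Rotation as R
def rays(s,px):
    h=s["img"].shape[0]; f=h/2/np.tan(np.radians(s["vertical_fov"]/2))
    d=(np.atleast_2d(px).astype(float)-[s["cx"],s["cy"]])/f
    if s.get("fish"):
        r=np.linalg.norm(d,axis=1,keepdims=True); k=np.sin(r)/np.maximum(r,1e-9); v=np.c_[d[:,:1]*k,-d[:,1:]*k,-np.cos(r)]
    else: v=np.c_[d[:,0],-d[:,1],-np.ones(len(d))]
    E=s["extrinsics"]; return E[:3,3],v@E[:3,:3].T
def plane(s,px,z):
    o,v=rays(s,px); return o+v*((z-o[2])/v[:,2:])
def snap(n):
    s=dict(snapshot(n)); s["fish"]=n=="wrist"; return s
def pix(s,P):
    E=s["extrinsics"]; c=(np.atleast_2d(P)-E[:3,3])@E[:3,:3]; h=s["img"].shape[0]; f=h/2/np.tan(np.radians(s["vertical_fov"]/2))
    d=np.c_[c[:,0],-c[:,1]]
    if s["fish"]:
        r=np.linalg.norm(d,axis=1,keepdims=True); d=d/np.maximum(r,1e-9)*np.arctan2(r,-c[:,2:])
    else: d=d/-c[:,2:]
    return d*f+[s["cx"],s["cy"]]
E
python3 - <<'E'
from h import *
s=snap("top")
c=s["img"][75:190,150:302,::-1]; cv2.imwrite("pics/topc.png",cv2.resize(c,None,fx=5,fy=5,interpolation=cv2.INTER_CUBIC))
hsv=cv2.cvtColor(s["img"],cv2.COLOR_RGB2HSV)
# dark mats in front of cover
m=(hsv[...,2]<45).astype(np.uint8); m[:140]=0;m[190:]=0;m[:,:160]=0;m[:,300:]=0
n,_,st,ce=cv2.connectedComponentsWithStats(m); 
for i in range(1,n):
    if st[i,4]>50: print(st[i],ce[i],plane(s,ce[i],.014))
E
```

```text
[255 148  33  29 822] [271.07907543 161.67518248] [[ 0.66445802 -0.16774102  0.014     ]]
[214 151  33  25 698] [230.43696275 163.08166189] [[ 0.66314641 -0.03603394  0.014     ]]
[174 155  33  25 713] [189.80785414 166.96493689] [[0.65377154 0.09578543 0.014     ]]
```

View pics/topc.png

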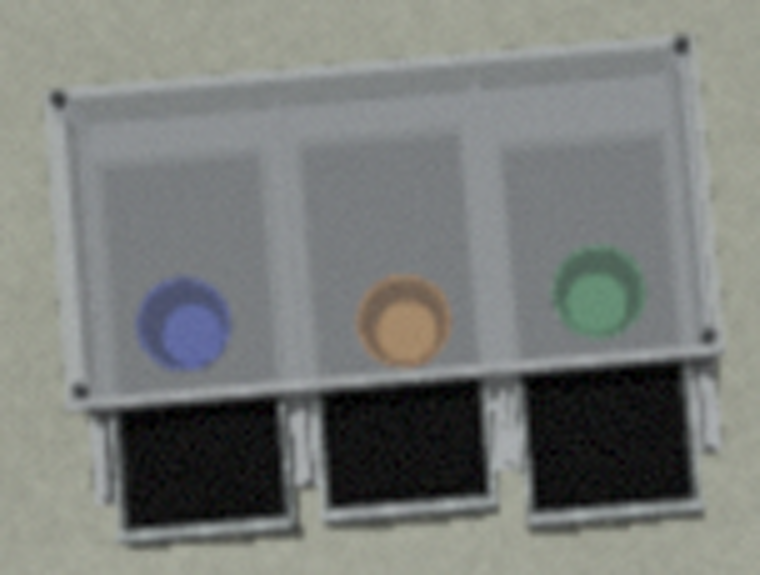

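Run:
```python
from h import *
s=snap("top")
C=lambda L:np.array(L)/5+[149.6,74.6]
P=plane(s,C([(75,408),(720,350),(683,40),(52,95)]),.077);print(np.round(P,4))
d=P[0]-P[1];print(np.linalg.norm(d[:2]),np.linalg.norm((P[3]-P[0])[:2]))
a=np.arctan2(-d[0],d[1]);print("yaw",a, np.arctan2(-(P[3]-P[2])[0],(P[3]-P[2])[1]))
O=P.mean(0);ux=np.array([np.cos(a),np.sin(a)]);uy=np.array([-ux[1],ux[0]])
print("O",O)
for L in [((125,528),(285,517)),((330,507),(488,497)),((533,513),(692,501))]:
    Q=plane(s,C(L),.046); m=Q.mean(0); r=(m-O)[:2]; print(np.round(m,4),"stand",np.round([r@ux,r@uy],4),"out",-.149-r@ux, np.linalg.norm(Q[1]-Q[0]))
print(get_state()["tool_pos"])
s=snap("wrist");print(s["extrinsics"].round(3).tolist(),s["vertical_fov"])
```

```text
[[ 0.6815  0.1638  0.077 ]
 [ 0.7077 -0.2358  0.077 ]
 [ 0.9031 -0.2186  0.077 ]
 [ 0.8783  0.1756  0.077 ]]
0.40043974039871966 0.1970864219593056
yaw 0.0654257865623783 0.06297502577324472
O [ 0.79264525 -0.02875736  0.077     ]
[0.6114 0.0891 0.046 ] stand [-0.1732  0.1295] out 0.024191124205799552 0.10120901823785565
[ 0.6212 -0.0399  0.046 ] stand [-1.718e-01  1.000e-04] out 0.022847071709630018 0.09994608612786064
[ 0.6148 -0.1682  0.046 ] stand [-0.1866 -0.1275] out 0.03756797533155948 0.10063256287775212
[ 0.19282332 -0.59416401  0.24925172]
[[0.309, 0.903, 0.298, 0.27], [-0.951, 0.294, 0.096, -0.57], [-0.001, -0.313, 0.95, 0.385], [0.0, 0.0, 0.0, 1.0]] 65.70646984690485
```

Measurements agree with the given sizes: yaw is about 0.066, and the trays are out about 24, 23 and 37 mm (left, middle, right). Next I turn the tool, close the jaws and move toward the left tray.

Call:
send_rows(motion=[{"rz": 0.124, "jaw": 0}, {"rz": 0.124, "jaw": 0}, {"x": 1.5, "y": -2.5, "jaw": 0}, {"x": 2.5, "y": -4.2, "jaw": 0}, {"x": 2.5, "y": -4.2, "jaw": 0}])

```text
schema error: expected keys x, y, z, rx, ry, rz, jaw
```

Call:
send_rows(motion=[{"x": 2.5, "y": -4.2, "jaw": 0}, {"x": 2.5, "y": -4.2, "jaw": 0}, {"x": 2.5, "y": -4.2, "jaw": 0}, {"x": 2.5, "y": -4.2, "jaw": 0}, {"x": 2.5, "y": -4.2, "jaw": 0}])

```text
schema error: expected keys x, y, z, rx, ry, rz, jaw
```

Call:
send_rows(motion=[{"x": 2.5, "y": -4.2, "jaw": 0}, {"x": 2.5, "y": -4.2, "jaw": 0}, {"x": 2.5, "y": -4.2, "jaw": 0}, {"x": 2.5, "y": -4.2, "jaw": 0}, {"x": 2.5, "y": -4.2, "jaw": 0}])

```text
schema error: expected keys x, y, z, rx, ry, rz, jaw
```

Call:
send_rows(motion=[{"x": 0, "y": 0, "z": 0, "rx": 0, "ry": 0, "rz": 0.124, "jaw": 0}, {"x": 0, "y": 0, "z": 0, "rx": 0, "ry": 0, "rz": 0.124, "jaw": 0}, {"x": 1.5, "y": -2.5, "z": 0, "rx": 0, "ry": 0, "rz": 0, "jaw": 0}, {"x": 2.5, "y": -4.2, "z": 0, "rx": 0, "ry": 0, "rz": 0, "jaw": 0}, {"x": 2.5, "y": -4.2, "z": 0, "rx": 0, "ry": 0, "rz": 0, "jaw": 0}])

```text
clock: 0.75
tool_pos: [0.2509, -0.4805, 0.2496]
eef_rot: [0.999, 0.032, 0.0, 0.0]
contact_force: [0.7, 0.6, 0.7]
opening: 0.573
finger_force: 0.0
```

Call:
send_rows(motion=[{"x": 2.5, "y": -4.2, "z": 0, "rx": 0, "ry": 0, "rz": 0, "jaw": 0}, {"x": 2.5, "y": -4.2, "z": 0, "rx": 0, "ry": 0, "rz": 0, "jaw": 0}, {"x": 2.5, "y": -4.2, "z": 0, "rx": 0, "ry": 0, "rz": 0, "jaw": 0}, {"x": 2.5, "y": -4.2, "z": 0, "rx": 0, "ry": 0, "rz": 0, "jaw": 0}, {"x": 2.5, "y": -4.2, "z": 0, "rx": 0, "ry": 0, "rz": 0, "jaw": 0}])

```text
clock: 1.25
tool_pos: [0.3622, -0.262, 0.2499]
eef_rot: [0.999, 0.033, 0.0, 0.0]
contact_force: [1.0, 0.5, -1.2]
opening: 0.115
finger_force: 0.0
```

Call:
send_rows(motion=[{"x": 2.5, "y": -4.2, "z": 0, "rx": 0, "ry": 0, "rz": 0, "jaw": 0}, {"x": 2.5, "y": -4.2, "z": 0, "rx": 0, "ry": 0, "rz": 0, "jaw": 0}, {"x": 2.5, "y": -4.2, "z": 0, "rx": 0, "ry": 0, "rz": 0, "jaw": 0}, {"x": 2.5, "y": -4.2, "z": 0, "rx": 0, "ry": 0, "rz": 0, "jaw": 0}, {"x": 2.5, "y": -4.2, "z": 0, "rx": 0, "ry": 0, "rz": 0, "jaw": 0}])

```text
clock: 1.75
tool_pos: [0.4732, -0.044, 0.2498]
eef_rot: [0.999, 0.033, 0.0, 0.0]
contact_force: [0.0, 0.7, 0.8]
opening: 0.005
finger_force: 0.0
```

Call:
send_rows(motion=[{"x": 2.5, "y": -4, "z": 0, "rx": 0, "ry": 0, "rz": 0, "jaw": 0}, {"x": 2.5, "y": -4, "z": 0, "rx": 0, "ry": 0, "rz": 0, "jaw": 0}, {"x": 1.5, "y": -2, "z": 0, "rx": 0, "ry": 0, "rz": 0, "jaw": 0}, {"x": 0, "y": 0, "z": 0, "rx": 0, "ry": 0, "rz": 0, "jaw": 0}, {"x": 0, "y": 0, "z": 0, "rx": 0, "ry": 0, "rz": 0, "jaw": 0}])

```text
clock: 2.25
tool_pos: [0.5304, 0.058, 0.2494]
eef_rot: [0.999, 0.033, -0.0, 0.0]
contact_force: [-0.1, -0.8, 0.8]
opening: 0.004
finger_force: 0.0
```

Run:
```python
from h import *
s=snap("wrist"); print(get_state()["tool_pos"],s["cx"],s["cy"])
cv2.imwrite("pics/w1.png",cv2.resize(s["img"][:,:,::-1],(800,600),interpolation=cv2.INTER_CUBIC))
a=.065;O=np.array([.7926,-.0288]);ux=np.array([np.cos(a),np.sin(a)]);uy=np.array([-ux[1],ux[0]])
for x,y in[(-.173,.13),(-.172,0),(-.187,-.13)]:
    print(pix(s,np.r_[O+ux*x+uy*y,.046])*800/512)
```

```text
[0.53004924 0.05686987 0.24948507] 251.99012054100413 191.03912645467778
[[355.35645735 147.2506065 ]]
[[532.61156057 150.32516773]]
[[676.33862774 183.13748354]]
```

View pics/w1.png

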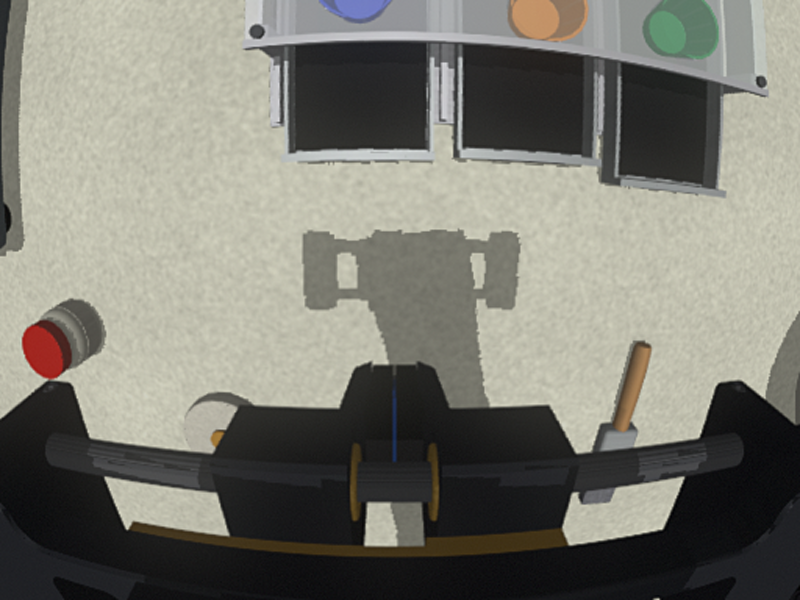

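Wrist view: the lips' back edges are at about (290,152)-(432,150), (461,150)-(592,158) and (620,178)-(718,190). The jaws are closed and the cup order is confirmed. I'll cast these points to z = 0.046.

Run:
```python
from h import *
s=snap("wrist")
for L in [((290,152),(432,150)),((461,150),(592,158)),((620,178),(718,190)),((248,44),(766,93))]:
    Q=plane(s,np.array(L)*512/800,.046 if L[0][0]!=248 else .077); m=Q.mean(0); d=Q[0]-Q[1]; print(np.round(Q,4).tolist(),m.round(4),np.linalg.norm(d),np.arctan2(-d[0],d[1]))
```

```text
[[0.6061, 0.1361, 0.046], [0.6127, 0.0332, 0.046]] [0.6094 0.0847 0.046 ] 0.10305085199798052 0.0640736075583045
[[0.6146, 0.0123, 0.046], [0.6212, -0.0902, 0.046]] [ 0.6179 -0.039   0.046 ] 0.10270320888142047 0.06467518326370529
[[0.6093, -0.1168, 0.046], [0.6154, -0.2197, 0.046]] [ 0.6124 -0.1683  0.046 ] 0.10308250381352119 0.058895682101677414
[[0.6814, 0.1628, 0.077], [0.7062, -0.2395, 0.077]] [ 0.6938 -0.0384  0.077 ] 0.4030518223994752 0.0616190582860677
```

Call:
send_rows(motion=[{"x": 3, "y": -0.8, "z": 0, "rx": 0, "ry": 0, "rz": 0, "jaw": 0}, {"x": 4, "y": -0.8, "z": 0, "rx": 0, "ry": 0, "rz": 0, "jaw": 0}, {"x": 3.6, "y": -0.8, "z": 1, "rx": 0, "ry": 0, "rz": 0, "jaw": 0}, {"x": 0, "y": 0, "z": 4, "rx": 0, "ry": 0, "rz": 0, "jaw": 0}, {"x": 0, "y": 0, "z": 4, "rx": 0, "ry": 0, "rz": 0, "jaw": 0}])

```text
clock: 2.85
tool_pos: [0.6363, 0.0874, 0.1594]
eef_rot: [0.999, 0.032, 0.001, 0.0]
contact_force: [-0.8, 0.6, -1.3]
opening: 0.004
finger_force: 0.0
```

Call:
send_rows(motion=[{"x": 0, "y": 0, "z": 3, "rx": 0, "ry": 0, "rz": 0, "jaw": 0}, {"x": 0, "y": 0, "z": 1, "rx": 0, "ry": 0, "rz": 0, "jaw": 0}, {"x": 0, "y": 0, "z": 0, "rx": 0, "ry": 0, "rz": 0, "jaw": 0}, {"x": 0, "y": 0, "z": 0, "rx": 0, "ry": 0, "rz": 0, "jaw": 0}, {"x": 0, "y": 0, "z": 0, "rx": 0, "ry": 0, "rz": 0, "jaw": 0}])

```text
clock: 3.35
tool_pos: [0.6363, 0.0889, 0.1218]
eef_rot: [0.999, 0.033, 0.002, -0.0]
contact_force: [0.3, -0.1, -0.0]
opening: 0.005
finger_force: 0.0
```

Run:
```python
from h import *
s=snap("wrist"); print(get_state()["tool_pos"])
cv2.imwrite("pics/w2.png",cv2.resize(s["img"][:,:,::-1],(800,600),interpolation=cv2.INTER_CUBIC))
```

```text
[0.63615124 0.08905408 0.12167648]
```

View pics/w2.png

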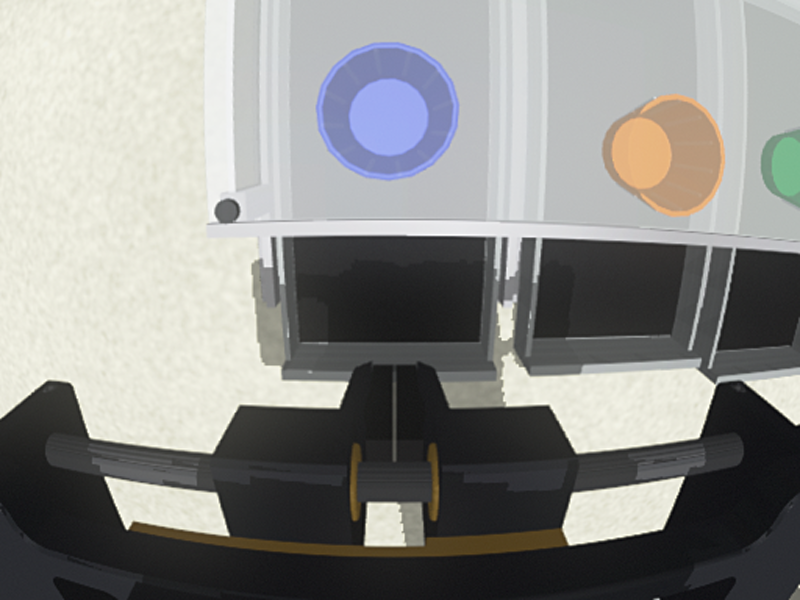

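Near view: the blue cup is clear, the jaws are centred on the left tray, and the fingertip front edge is at (395,363). I'll check how far the finger extends in x at tip height.

Run:
```python
from h import *
s=snap("wrist"); t=get_state()["tool_pos"]
for px in [(370,363),(420,363)]: print(plane(s,np.array(px)*.64,t[2]-.011)-t)
print(plane(s,np.array([(284,345),(496,348)])*.64,.046)) # lip?
print(plane(s,np.array([(297,342),(483,342)])*.64,.014))
```

```text
[[ 0.00822046  0.00750816 -0.011     ]]
[[ 0.0093702  -0.01000106 -0.011     ]]
[[0.61915511 0.14232229 0.046     ]
 [0.62461615 0.03517783 0.046     ]]
[[0.60699441 0.14197939 0.014     ]
 [0.61412433 0.03472875 0.014     ]]
```

Call:
send_rows(motion=[{"x": 0, "y": 0, "z": 2.5, "rx": 0, "ry": 0, "rz": 0, "jaw": 0}, {"x": 0, "y": 0, "z": 3, "rx": 0, "ry": 0, "rz": 0, "jaw": 0}, {"x": 0, "y": 0, "z": 2, "rx": 0, "ry": 0, "rz": 0, "jaw": 0}, {"x": 0, "y": 0, "z": 0.9, "rx": 0, "ry": 0, "rz": 0, "jaw": 0}, {"x": 0, "y": 0, "z": 0, "rx": 0, "ry": 0, "rz": 0, "jaw": 0}])

```text
clock: 3.95
tool_pos: [0.6346, 0.089, 0.0352]
eef_rot: [0.999, 0.033, -0.001, 0.0]
contact_force: [-0.2, 0.6, 1.1]
opening: 0.004
finger_force: 0.0
```

Call:
send_rows(motion=[{"x": -0.3, "y": 0, "z": 0, "rx": 0, "ry": 0, "rz": 0, "jaw": 0}, {"x": -0.3, "y": 0, "z": 0, "rx": 0, "ry": 0, "rz": 0, "jaw": 0}, {"x": -0.3, "y": 0, "z": 0, "rx": 0, "ry": 0, "rz": 0, "jaw": 0}, {"x": -0.3, "y": 0, "z": 0, "rx": 0, "ry": 0, "rz": 0, "jaw": 0}, {"x": -0.2, "y": 0, "z": 0, "rx": 0, "ry": 0, "rz": 0, "jaw": 0}])

```text
clock: 4.45
tool_pos: [0.6207, 0.0882, 0.0361]
eef_rot: [0.999, 0.033, 0.0, 0.0]
contact_force: [-0.2, 0.6, -0.5]
opening: 0.002
finger_force: 0.0
```

Call:
send_rows(motion=[{"x": -0.2, "y": 0, "z": 0, "rx": 0, "ry": 0, "rz": 0, "jaw": 0}, {"x": -0.2, "y": 0, "z": 0, "rx": 0, "ry": 0, "rz": 0, "jaw": 0}, {"x": -0.3, "y": 0, "z": 0, "rx": 0, "ry": 0, "rz": 0, "jaw": 0}, {"x": -0.3, "y": 0, "z": 0, "rx": 0, "ry": 0, "rz": 0, "jaw": 0}, {"x": -0.4, "y": 0, "z": 0, "rx": 0, "ry": 0, "rz": 0, "jaw": 0}])

```text
clock: 4.95
tool_pos: [0.6074, 0.0873, 0.036]
eef_rot: [0.999, 0.033, 0.001, -0.0]
contact_force: [3.0, 0.7, 2.5]
opening: 0.002
finger_force: 1.1
```

Call:
send_rows(motion=[{"x": -0.4, "y": 0, "z": 0, "rx": 0, "ry": 0, "rz": 0, "jaw": 0}, {"x": -0.4, "y": 0, "z": 0, "rx": 0, "ry": 0, "rz": 0, "jaw": 0}, {"x": -0.4, "y": 0, "z": 0, "rx": 0, "ry": 0, "rz": 0, "jaw": 0}, {"x": -0.4, "y": 0, "z": 0, "rx": 0, "ry": 0, "rz": 0, "jaw": 0}, {"x": -0.4, "y": 0, "z": 0, "rx": 0, "ry": 0, "rz": 0, "jaw": 0}])

```text
clock: 5.45
tool_pos: [0.5868, 0.086, 0.0357]
eef_rot: [0.999, 0.033, 0.0, -0.0]
contact_force: [1.3, 1.0, 0.4]
opening: 0.003
finger_force: 1.1
```

Call:
send_rows(motion=[{"x": -0.4, "y": 0, "z": 0, "rx": 0, "ry": 0, "rz": 0, "jaw": 0}, {"x": -0.4, "y": 0, "z": 0, "rx": 0, "ry": 0, "rz": 0, "jaw": 0}, {"x": -0.4, "y": 0, "z": 0, "rx": 0, "ry": 0, "rz": 0, "jaw": 0}, {"x": -0.4, "y": 0, "z": 0, "rx": 0, "ry": 0, "rz": 0, "jaw": 0}, {"x": -0.4, "y": 0, "z": 0, "rx": 0, "ry": 0, "rz": 0, "jaw": 0}])

```text
clock: 5.95
tool_pos: [0.5668, 0.0847, 0.0357]
eef_rot: [0.999, 0.033, 0.0, -0.0]
contact_force: [2.4, 0.3, 1.7]
opening: 0.001
finger_force: 1.1
```

Call:
send_rows(motion=[{"x": -0.4, "y": 0, "z": 0, "rx": 0, "ry": 0, "rz": 0, "jaw": 0}, {"x": -0.4, "y": 0, "z": 0, "rx": 0, "ry": 0, "rz": 0, "jaw": 0}, {"x": -0.4, "y": 0, "z": 0, "rx": 0, "ry": 0, "rz": 0, "jaw": 0}, {"x": -0.4, "y": 0, "z": 0, "rx": 0, "ry": 0, "rz": 0, "jaw": 0}, {"x": -0.4, "y": 0, "z": 0, "rx": 0, "ry": 0, "rz": 0, "jaw": 0}])

```text
clock: 6.45
tool_pos: [0.5468, 0.0834, 0.0357]
eef_rot: [0.999, 0.033, -0.0, -0.0]
contact_force: [2.0, 1.8, 0.8]
opening: 0.003
finger_force: 1.1
```

Call:
send_rows(motion=[{"x": -0.4, "y": 0, "z": 0, "rx": 0, "ry": 0, "rz": 0, "jaw": 0}, {"x": -0.4, "y": 0, "z": 0, "rx": 0, "ry": 0, "rz": 0, "jaw": 0}, {"x": -0.4, "y": 0, "z": 0, "rx": 0, "ry": 0, "rz": 0, "jaw": 0}, {"x": -0.4, "y": 0, "z": 0, "rx": 0, "ry": 0, "rz": 0, "jaw": 0}, {"x": -0.4, "y": 0, "z": 0, "rx": 0, "ry": 0, "rz": 0, "jaw": 0}])

```text
clock: 6.95
tool_pos: [0.5268, 0.082, 0.0357]
eef_rot: [0.999, 0.033, -0.0, -0.0]
contact_force: [1.1, 1.2, -0.3]
opening: 0.006
finger_force: 1.1
```

Call:
send_rows(motion=[{"x": -0.3, "y": 0, "z": 0, "rx": 0, "ry": 0, "rz": 0, "jaw": 0}, {"x": -0.3, "y": 0, "z": 0, "rx": 0, "ry": 0, "rz": 0, "jaw": 0}, {"x": -0.3, "y": 0, "z": 0, "rx": 0, "ry": 0, "rz": 0, "jaw": 0}, {"x": -0.2, "y": 0, "z": 0, "rx": 0, "ry": 0, "rz": 0, "jaw": 0}, {"x": -0.2, "y": 0, "z": 0, "rx": 0, "ry": 0, "rz": 0, "jaw": 0}])

```text
clock: 7.45
tool_pos: [0.5141, 0.081, 0.0357]
eef_rot: [0.999, 0.033, -0.0, 0.0]
contact_force: [2.0, 0.5, -0.2]
opening: 0.005
finger_force: 1.1
```

Call:
send_rows(motion=[{"x": -0.2, "y": 0, "z": 0, "rx": 0, "ry": 0, "rz": 0, "jaw": 0}, {"x": -0.2, "y": 0, "z": 0, "rx": 0, "ry": 0, "rz": 0, "jaw": 0}, {"x": -0.2, "y": 0, "z": 0, "rx": 0, "ry": 0, "rz": 0, "jaw": 0}, {"x": -0.1, "y": 0, "z": 0, "rx": 0, "ry": 0, "rz": 0, "jaw": 0}, {"x": -0.1, "y": 0, "z": 0, "rx": 0, "ry": 0, "rz": 0, "jaw": 0}])

```text
clock: 7.95
tool_pos: [0.5062, 0.0805, 0.0357]
eef_rot: [0.999, 0.033, 0.0, 0.0]
contact_force: [2.8, 2.2, -0.7]
opening: 0.005
finger_force: 1.0
```

Call:
send_rows(motion=[{"x": -0.1, "y": 0, "z": 0, "rx": 0, "ry": 0, "rz": 0, "jaw": 0}, {"x": -0.1, "y": 0, "z": 0, "rx": 0, "ry": 0, "rz": 0, "jaw": 0}, {"x": -0.1, "y": 0, "z": 0, "rx": 0, "ry": 0, "rz": 0, "jaw": 0}, {"x": -0.1, "y": 0, "z": 0, "rx": 0, "ry": 0, "rz": 0, "jaw": 0}, {"x": -0.1, "y": 0, "z": 0, "rx": 0, "ry": 0, "rz": 0, "jaw": 0}])

```text
clock: 8.45
tool_pos: [0.5012, 0.0801, 0.0357]
eef_rot: [0.999, 0.033, 0.0, 0.0]
contact_force: [2.7, 1.0, -0.9]
opening: 0.006
finger_force: 1.0
```

Call:
send_rows(motion=[{"x": -0.1, "y": 0, "z": 0, "rx": 0, "ry": 0, "rz": 0, "jaw": 0}, {"x": -0.1, "y": 0, "z": 0, "rx": 0, "ry": 0, "rz": 0, "jaw": 0}, {"x": -0.1, "y": 0, "z": 0, "rx": 0, "ry": 0, "rz": 0, "jaw": 0}, {"x": -0.1, "y": 0, "z": 0, "rx": 0, "ry": 0, "rz": 0, "jaw": 0}, {"x": -0.1, "y": 0, "z": 0, "rx": 0, "ry": 0, "rz": 0, "jaw": 0}])

```text
clock: 8.95
tool_pos: [0.4999, 0.0801, 0.0359]
eef_rot: [0.999, 0.033, 0.004, -0.0]
contact_force: [8.8, 0.8, -6.8]
opening: -0.0
finger_force: 4.6
```

The stop is reached, with 8.8 N. Now I back off, lift and go to the front of the middle tray.

Call:
send_rows(motion=[{"x": 0.6, "y": 0, "z": 0, "rx": 0, "ry": 0, "rz": 0, "jaw": 0}, {"x": 0.8, "y": 0, "z": 0, "rx": 0, "ry": 0, "rz": 0, "jaw": 0}, {"x": 0, "y": 0, "z": -1, "rx": 0, "ry": 0, "rz": 0, "jaw": 0}, {"x": 0, "y": 0, "z": -3, "rx": 0, "ry": 0, "rz": 0, "jaw": 0}, {"x": 0, "y": 0, "z": -4, "rx": 0, "ry": 0, "rz": 0, "jaw": 0}])

```text
clock: 9.45
tool_pos: [0.5081, 0.0804, 0.1158]
eef_rot: [0.999, 0.033, -0.003, 0.001]
contact_force: [1.3, 0.5, -0.1]
opening: 0.003
finger_force: 0.0
```

Call:
send_rows(motion=[{"x": 0.5, "y": 2, "z": -2, "rx": 0, "ry": 0, "rz": 0, "jaw": 0}, {"x": 1.5, "y": 3.6, "z": 0, "rx": 0, "ry": 0, "rz": 0, "jaw": 0}, {"x": 2, "y": 3.6, "z": 0, "rx": 0, "ry": 0, "rz": 0, "jaw": 0}, {"x": 2, "y": 3.6, "z": 0, "rx": 0, "ry": 0, "rz": 0, "jaw": 0}, {"x": 0, "y": 0, "z": 0, "rx": 0, "ry": 0, "rz": 0, "jaw": 0}])

```text
clock: 9.95
tool_pos: [0.5803, -0.0506, 0.1366]
eef_rot: [1.0, 0.028, 0.001, 0.003]
contact_force: [-0.5, 0.3, 0.2]
opening: 0.003
finger_force: 0.0
```

Run:
```python
from h import *
s=snap("top"); t=get_state();print(t["tool_pos"],t["contact_force"])
c=s["img"][75:220,150:302,::-1]; cv2.imwrite("pics/topd.png",cv2.resize(c,None,fx=4,fy=4,interpolation=cv2.INTER_CUBIC))
```

```text
[ 0.57861733 -0.04680001  0.13622933] [-0.68979925  0.8856277   0.03632063]
```

View pics/topd.png

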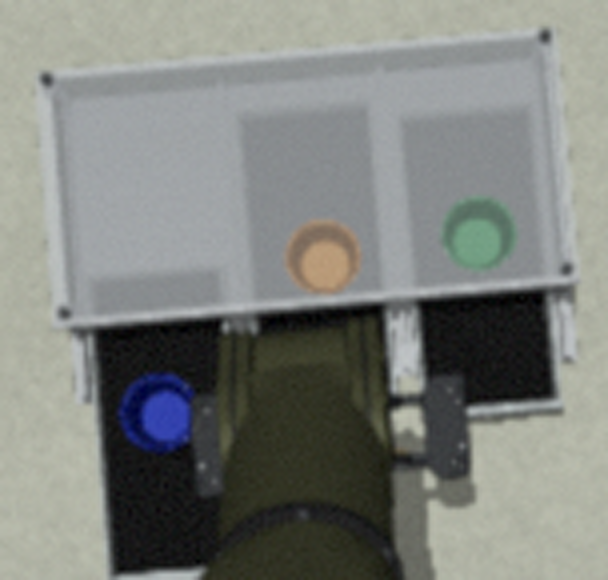

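Top view: the left tray is fully out with the blue cup upright at (160,410). The gripper is in front of the middle tray. I descend and push.

Call:
send_rows(motion=[{"x": 0, "y": 0, "z": 2.5, "rx": 0, "ry": 0, "rz": 0, "jaw": 0}, {"x": 0, "y": -0.4, "z": 3, "rx": 0, "ry": 0, "rz": 0, "jaw": 0}, {"x": 0, "y": 0, "z": 3, "rx": 0, "ry": 0, "rz": 0, "jaw": 0}, {"x": 0, "y": 0, "z": 1.5, "rx": 0, "ry": 0, "rz": 0, "jaw": 0}, {"x": 0, "y": 0, "z": 0, "rx": 0, "ry": 0, "rz": 0, "jaw": 0}])

```text
clock: 10.5
tool_pos: [0.576, -0.0378, 0.0342]
eef_rot: [0.999, 0.034, -0.003, -0.0]
contact_force: [-0.4, -0.5, 1.0]
opening: 0.008
finger_force: 0.0
```

Call:
send_rows(motion=[{"x": 0.5, "y": 0, "z": 0, "rx": 0, "ry": 0, "rz": 0, "jaw": 0}, {"x": 0.5, "y": 0, "z": 0, "rx": 0, "ry": 0, "rz": 0, "jaw": 0}, {"x": 0.4, "y": 0, "z": 0, "rx": 0, "ry": 0, "rz": 0, "jaw": 0}, {"x": 0.3, "y": 0, "z": 0, "rx": 0, "ry": 0, "rz": 0, "jaw": 0}, {"x": 0.3, "y": 0, "z": 0, "rx": 0, "ry": 0, "rz": 0, "jaw": 0}])

```text
clock: 11.0
tool_pos: [0.5988, -0.0377, 0.0362]
eef_rot: [0.999, 0.033, 0.0, 0.0]
contact_force: [0.4, 0.6, 0.6]
opening: 0.005
finger_force: 0.0
```

Call:
send_rows(motion=[{"x": 0.2, "y": 0, "z": 0, "rx": 0, "ry": 0, "rz": 0, "jaw": 0}, {"x": 0.3, "y": 0, "z": 0, "rx": 0, "ry": 0, "rz": 0, "jaw": 0}, {"x": 0.3, "y": 0, "z": 0, "rx": 0, "ry": 0, "rz": 0, "jaw": 0}, {"x": 0.4, "y": 0, "z": 0, "rx": 0, "ry": 0, "rz": 0, "jaw": 0}, {"x": 0.4, "y": 0, "z": 0, "rx": 0, "ry": 0, "rz": 0, "jaw": 0}])

```text
clock: 11.5
tool_pos: [0.6137, -0.0367, 0.0355]
eef_rot: [0.999, 0.033, -0.001, 0.0]
contact_force: [-1.7, -0.9, 0.5]
opening: 0.007
finger_force: 1.1
```

Call:
send_rows(motion=[{"x": 0.3, "y": 0, "z": 0, "rx": 0, "ry": 0, "rz": 0, "jaw": 0}, {"x": 0.3, "y": 0, "z": 0, "rx": 0, "ry": 0, "rz": 0, "jaw": 0}, {"x": 0.2, "y": 0, "z": 0, "rx": 0, "ry": 0, "rz": 0, "jaw": 0}, {"x": 0.1, "y": 0, "z": 0, "rx": 0, "ry": 0, "rz": 0, "jaw": 0}, {"x": 0.1, "y": 0, "z": 0, "rx": 0, "ry": 0, "rz": 0, "jaw": 0}])

```text
clock: 12.0
tool_pos: [0.624, -0.0361, 0.0356]
eef_rot: [0.999, 0.033, -0.0, 0.0]
contact_force: [-2.4, 0.1, -0.3]
opening: 0.008
finger_force: 1.0
```

Call:
send_rows(motion=[{"x": 0.1, "y": 0, "z": 0, "rx": 0, "ry": 0, "rz": 0, "jaw": 0}, {"x": 0.1, "y": 0, "z": 0, "rx": 0, "ry": 0, "rz": 0, "jaw": 0}, {"x": 0.1, "y": 0, "z": 0, "rx": 0, "ry": 0, "rz": 0, "jaw": 0}, {"x": 0.1, "y": 0, "z": 0, "rx": 0, "ry": 0, "rz": 0, "jaw": 0}, {"x": 0.1, "y": 0, "z": 0, "rx": 0, "ry": 0, "rz": 0, "jaw": 0}])

```text
clock: 12.5
tool_pos: [0.6292, -0.0356, 0.0357]
eef_rot: [0.999, 0.033, 0.0, 0.0]
contact_force: [-1.4, -1.4, -1.8]
opening: -0.0
finger_force: 1.0
```

Call:
send_rows(motion=[{"x": 0.1, "y": 0, "z": 0, "rx": 0, "ry": 0, "rz": 0, "jaw": 0}, {"x": 0.1, "y": 0, "z": 0, "rx": 0, "ry": 0, "rz": 0, "jaw": 0}, {"x": 0.1, "y": 0, "z": 0, "rx": 0, "ry": 0, "rz": 0, "jaw": 0}, {"x": 0.1, "y": 0, "z": 0, "rx": 0, "ry": 0, "rz": 0, "jaw": 0}, {"x": 0, "y": 0, "z": 0, "rx": 0, "ry": 0, "rz": 0, "jaw": 0}])

```text
clock: 13.0
tool_pos: [0.6305, -0.0356, 0.0357]
eef_rot: [0.999, 0.033, -0.003, 0.0]
contact_force: [-7.6, -0.4, 4.7]
opening: 0.004
finger_force: 3.9
```

Call:
send_rows(motion=[{"x": -1.5, "y": 0, "z": 0, "rx": 0, "ry": 0, "rz": 0, "jaw": 0}, {"x": -3, "y": 0, "z": 0, "rx": 0, "ry": 0, "rz": 0, "jaw": 0}, {"x": -2.2, "y": 0, "z": 0, "rx": 0, "ry": 0, "rz": 0, "jaw": 0}, {"x": 0, "y": 2.5, "z": 0, "rx": 0, "ry": 0, "rz": 0, "jaw": 0}, {"x": 0, "y": 4, "z": 0, "rx": 0, "ry": 0, "rz": 0, "jaw": 0}])

```text
clock: 13.5
tool_pos: [0.5726, -0.1008, 0.0364]
eef_rot: [0.999, 0.036, 0.002, -0.002]
contact_force: [1.7, 0.1, -0.3]
opening: 0.006
finger_force: 0.0
```

Call:
send_rows(motion=[{"x": 0, "y": 4, "z": 0, "rx": 0, "ry": 0, "rz": 0, "jaw": 0}, {"x": 0, "y": 2.5, "z": 0, "rx": 0, "ry": 0, "rz": 0, "jaw": 0}, {"x": 0, "y": 0, "z": 0, "rx": 0, "ry": 0, "rz": 0, "jaw": 0}, {"x": 0, "y": 0, "z": 0, "rx": 0, "ry": 0, "rz": 0, "jaw": 0}, {"x": 0.3, "y": 0, "z": 0, "rx": 0, "ry": 0, "rz": 0, "jaw": 0}])

```text
clock: 14.0
tool_pos: [0.5785, -0.1669, 0.0359]
eef_rot: [0.999, 0.034, 0.0, -0.001]
contact_force: [0.2, 0.6, 0.6]
opening: 0.004
finger_force: 0.0
```

Call:
send_rows(motion=[{"x": 0.5, "y": 0, "z": 0, "rx": 0, "ry": 0, "rz": 0, "jaw": 0}, {"x": 0.4, "y": 0, "z": 0, "rx": 0, "ry": 0, "rz": 0, "jaw": 0}, {"x": 0.3, "y": 0, "z": 0, "rx": 0, "ry": 0, "rz": 0, "jaw": 0}, {"x": 0.2, "y": 0, "z": 0, "rx": 0, "ry": 0, "rz": 0, "jaw": 0}, {"x": 0.2, "y": 0, "z": 0, "rx": 0, "ry": 0, "rz": 0, "jaw": 0}])

```text
clock: 14.5
tool_pos: [0.5939, -0.1681, 0.0357]
eef_rot: [0.999, 0.033, -0.0, 0.0]
contact_force: [-0.9, 0.9, 0.4]
opening: 0.004
finger_force: 0.0
```

Call:
send_rows(motion=[{"x": 0.2, "y": 0, "z": 0, "rx": 0, "ry": 0, "rz": 0, "jaw": 0}, {"x": 0.2, "y": 0, "z": 0, "rx": 0, "ry": 0, "rz": 0, "jaw": 0}, {"x": 0.3, "y": 0, "z": 0, "rx": 0, "ry": 0, "rz": 0, "jaw": 0}, {"x": 0.3, "y": 0, "z": 0, "rx": 0, "ry": 0, "rz": 0, "jaw": 0}, {"x": 0.4, "y": 0, "z": 0, "rx": 0, "ry": 0, "rz": 0, "jaw": 0}])

```text
clock: 15.0
tool_pos: [0.6072, -0.1675, 0.0356]
eef_rot: [0.999, 0.033, -0.001, 0.0]
contact_force: [-1.8, -0.6, 0.2]
opening: 0.003
finger_force: 1.1
```

Call:
send_rows(motion=[{"x": 0.4, "y": 0, "z": 0, "rx": 0, "ry": 0, "rz": 0, "jaw": 0}, {"x": 0.4, "y": 0, "z": 0, "rx": 0, "ry": 0, "rz": 0, "jaw": 0}, {"x": 0.3, "y": 0, "z": 0, "rx": 0, "ry": 0, "rz": 0, "jaw": 0}, {"x": 0.3, "y": 0, "z": 0, "rx": 0, "ry": 0, "rz": 0, "jaw": 0}, {"x": 0.3, "y": 0, "z": 0, "rx": 0, "ry": 0, "rz": 0, "jaw": 0}])

```text
clock: 15.5
tool_pos: [0.6248, -0.1663, 0.0356]
eef_rot: [0.999, 0.033, -0.0, 0.0]
contact_force: [-2.1, -0.3, -0.5]
opening: 0.007
finger_force: 1.1
```

Call:
send_rows(motion=[{"x": 0.3, "y": 0, "z": 0, "rx": 0, "ry": 0, "rz": 0, "jaw": 0}, {"x": 0.3, "y": 0, "z": 0, "rx": 0, "ry": 0, "rz": 0, "jaw": 0}, {"x": 0.2, "y": 0, "z": 0, "rx": 0, "ry": 0, "rz": 0, "jaw": 0}, {"x": 0.2, "y": 0, "z": 0, "rx": 0, "ry": 0, "rz": 0, "jaw": 0}, {"x": 0.1, "y": 0, "z": 0, "rx": 0, "ry": 0, "rz": 0, "jaw": 0}])

```text
clock: 16.0
tool_pos: [0.6359, -0.1655, 0.0357]
eef_rot: [0.999, 0.033, 0.0, 0.0]
contact_force: [-1.8, -0.5, -1.0]
opening: 0.001
finger_force: 1.0
```

Call:
send_rows(motion=[{"x": 0.1, "y": 0, "z": 0, "rx": 0, "ry": 0, "rz": 0, "jaw": 0}, {"x": 0.1, "y": 0, "z": 0, "rx": 0, "ry": 0, "rz": 0, "jaw": 0}, {"x": 0.1, "y": 0, "z": 0, "rx": 0, "ry": 0, "rz": 0, "jaw": 0}, {"x": 0.1, "y": 0, "z": 0, "rx": 0, "ry": 0, "rz": 0, "jaw": 0}, {"x": 0, "y": 0, "z": 0, "rx": 0, "ry": 0, "rz": 0, "jaw": 0}])

```text
clock: 16.5
tool_pos: [0.6387, -0.1654, 0.0357]
eef_rot: [0.999, 0.033, -0.001, 0.0]
contact_force: [-4.8, -1.9, 1.4]
opening: 0.002
finger_force: 2.5
```

Call:
send_rows(motion=[{"x": 0.1, "y": 0, "z": 0, "rx": 0, "ry": 0, "rz": 0, "jaw": 0}, {"x": 0.1, "y": 0, "z": 0, "rx": 0, "ry": 0, "rz": 0, "jaw": 0}, {"x": 0, "y": 0, "z": 0, "rx": 0, "ry": 0, "rz": 0, "jaw": 0}, {"x": 0, "y": 0, "z": 0, "rx": 0, "ry": 0, "rz": 0, "jaw": 0}, {"x": 0, "y": 0, "z": 0, "rx": 0, "ry": 0, "rz": 0, "jaw": 0}])

```text
clock: 17.0
tool_pos: [0.6387, -0.1653, 0.0357]
eef_rot: [0.999, 0.033, -0.003, -0.0]
contact_force: [-8.9, -0.7, 6.2]
opening: 0.002
finger_force: 4.5
```

Call:
send_rows(motion=[{"x": -1.5, "y": 0, "z": 0, "rx": 0, "ry": 0, "rz": 0, "jaw": 0}, {"x": -3, "y": 0, "z": 0, "rx": 0, "ry": 0, "rz": 0, "jaw": 0}, {"x": -2, "y": 0, "z": -3, "rx": 0, "ry": 0, "rz": 0, "jaw": 0}, {"x": 0, "y": 0, "z": -5, "rx": 0, "ry": 0, "rz": 0, "jaw": 0}, {"x": 0, "y": 0, "z": -5, "rx": 0, "ry": 0, "rz": 0, "jaw": 0}])

```text
clock: 17.5
tool_pos: [0.5776, -0.1686, 0.1672]
eef_rot: [0.999, 0.033, 0.001, -0.0]
contact_force: [1.9, -0.1, 0.2]
opening: 0.004
finger_force: 0.0
```

Call:
send_rows(motion=[{"x": -2, "y": 3, "z": -4, "rx": 0, "ry": 0, "rz": 0, "jaw": 0}, {"x": -2, "y": 4, "z": -2, "rx": 0, "ry": 0, "rz": 0, "jaw": 0}, {"x": -2, "y": 4, "z": 0, "rx": 0, "ry": 0, "rz": 0, "jaw": 0}, {"x": -2, "y": 3, "z": 0, "rx": 0, "ry": 0, "rz": 0, "jaw": 0}, {"x": 0, "y": 0, "z": 0, "rx": 0, "ry": 0, "rz": 0, "jaw": 0}])

```text
clock: 18.0
tool_pos: [0.5052, -0.3191, 0.2238]
eef_rot: [1.0, 0.028, 0.001, 0.003]
contact_force: [-0.5, -0.6, -0.2]
opening: 0.002
finger_force: 0.0
```

Run:
```python
from h import *
s=snap("top"); t=get_state();print(t["tool_pos"],t["contact_force"])
c=s["img"][75:295,75:375,::-1]; cv2.imwrite("pics/tope.png",cv2.resize(c,None,fx=2.6,fy=2.6,interpolation=cv2.INTER_CUBIC))
```

```text
[ 0.5072362  -0.31533107  0.2236527 ] [0.51691187 0.21446314 0.54017391]
```

View pics/tope.png

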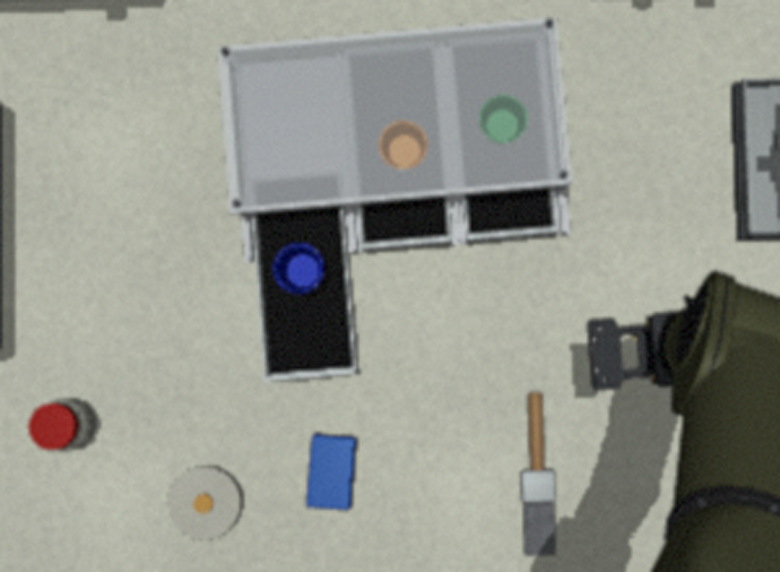

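The final view shows the left tray fully out, with its lip at about (311,376) and the blue cup upright at (299,268). The other two trays are home with aligned lips, the bystanders haven't moved, and the arm is clear.

```bash
python3 -c "
from plant import *
print(finish_job())"
```

```text
the job is handed in; nothing more can be done
None
```

The blue cup's tray (left) is drawn out to its stop, the middle and right trays are pushed fully home, the cups and bystanders stand untouched, and the job is handed in at about 18 s on the robot's clock.

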